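Nudge the socket cover plate onto its locating pins

ROBOT

A 7-joint arm with a two-finger parallel gripper is mounted at the origin on the work surface. World frame = base frame: x ahead of the robot, y to its left, z up, the work surface at z = 0. Lengths are in m, angles in rad, forces in N, time in s.
With the tool pointing down it reaches from about 0.425 to 0.925 m from the base axis. Payload 6.8 kg.
Tool frame: the origin (TCP) lies at the very end of the fingers, on their centre line; the grasp point (between the pads) lies 19 mm behind it; z points along the fingers, y is the line along which they close (so a half turn about z gives the same grasp; the last joint's range is limited). The gripper opens to 85 mm and grips with 20 to 120 N. Pads are 22 mm wide; open, the fingers measure 114 mm over their backs; the gripper's body (76 mm by 85 mm) begins 54 mm behind the grasp point. The pads swing forward as they close: fully open they stand 13 mm farther back than shut.
Start: joints at [-1.428, 0.477, 0.022, 1.555, -0.011, 1.109, -0.083], TCP at [0.168, 0.654, 0.208] pointing down, gripper open.
Joint ranges: [-2.96, 2.96], [-0.34, 2.1], [-1.41, 1.46], [0.24, 2.44], [-1.37, 4.51], [0.17, 1.92], [-2.96, 2.96]. Speed limits (rad/s): [2.39, 2.39, 3.14, 3.14, 3.14, 3.14, 3.14].

INTERFACE

Orientations are given as a unit quaternion [w, x, y, z].
In Python, from bench import arm gives the robot as it stands. Calls block until the motion is done:
- arm.movep(position, orientation): joint-space move of the TCP to a pose.
- arm.servo_line(position, v=0.15, ori=None): straight line of the TCP; ori=None keeps the orientation; v is the mean speed in m/s.
- arm.move_j(angles): joint-space move.
- arm.move_gripper(opening, squeeze=None): finger opening in m; squeeze is the grip in N (None keeps the last); returns when the fingers have stopped.
- arm.hold(seconds).
- arm.ik(position, orientation): joint angles nearest the present ones, or None.
- arm.get_state(): the state.
- arm.read_camera(name): name is "scene" or "side" or "wrist"; returns (picture, depth): 480x640x3 uint8, red, green, blue; 480x640 float32, m along the optical axis (not along the pixel's ray), 0 where there is no reading.
- arm.camera_model(name): a dict with "camera_matrix" (3x3 intrinsics, pixels), "origin" and "rotation" of the camera in the world; the wrist camera has in their place "mount" (4x4, takes a point from camera to tool coordinates, whose origin is the TCP and whose axes are the flange's). Camera axes: x right, y down, z forward; pixel columns grow to the right and rows downward; lengths in m; the calibration is good to about 2 mm. A picture is of the moment at which its call begins: read the wrist's pose just before it. camera_model takes no time and is no camera call.
A pose or a line that the arm cannot do raises arm.IKError and nothing moves.
- arm.job_done(): hands the job in; it is judged then, once.
The state is a dict: "t": time; "joint_pos": joint angles; "joint_velocities": joint speeds; "joint_torque": joint torques, N m; "position": TCP position; "orientation": TCP orientation; "wrist_force": force on the tool from outside, world axes, zero at the start; "wrist_torque": the same for the moment, N m; "opening": finger opening in m; "finger_force": force on a finger pad.
Only numpy, scipy, OpenCV 4.12 (cv2) and the standard library are available. Lean on these libraries where they do the work, as an engineer would, in place of code of your own. Each camera call takes 0.05 s, during which the arm holds its last target. There are 200 camera calls.

TASK

The white socket-strip cover plate with the orange and blue sockets lies askew on the grey assembly fixture, propped up on the fixture's two brass pins. With the fingertips gently nudge it sideways, back against the blue ledge and along it, until both its holes drop over the two pins and it lies flat on the fixture. Do not pinch, lift or carry the plate, leave the other things on the desk where they are, and finish with the hand clear.

Things in the scene. Friction and masses are not known exactly. Their poses are not given: they have to be found in the camera images.
- fixture: Grey fixture fixed to the desk; place and yaw vary. Origin on the desk surface, z up. Flat deck spans its x -80 to +45 mm, y -155 to +155 mm, top 20 mm above the desk. A blue ledge runs along its +x side (away from the robot), two brass pins stand on the deck. With the plate home, the plate's origin is at x = 0, y = 0, 20 mm above the desk, axes parallel to the fixture's.
- ledge (a point): Middle of the top edge of the blue ledge's inner face, at fixture x = +45.5 mm. The ledge is 14 mm thick, as long as the fixture, 36 mm above the desk (16 mm above the deck). A plate touching it squarely is within 1 mm of the right x; pushed on along it to home, the holes fall over the pins by themselves and the pins stop it.
- plate: Loose white plastic cover plate, 90 mm (its x) by 200 mm (its y) by 8 mm, about 0.2 kg. Origin at the centre of its underside. It starts with its near long edge (-x) on the deck and its far part propped on the pin tops, tilted 6 degrees. It is 20 to 48 mm short of home towards the fixture's -y, 8 to 15 mm towards -x, turned up to 0.06 rad. It slides with about 1 to 3 N.
- plate_top (a point): Centre of the plate's upper face (the middle, blue socket), 8 mm over its underside. The three coloured sockets are flat, only for looks; the outer two are orange, 62 mm to either side along the plate's y.
- pin_right (a point): Foot of the brass pin at fixture x = +27, y = -42 mm, on its axis, at deck level. Pin 10 mm thick, 7 mm tall, upper half tapering to 6 mm; hidden under the plate at the start.
- pin_left (a point): Foot of the brass pin at fixture x = +27, y = +42 mm, otherwise like pin_right.
- hole_right (a point): Centre of the plate's -y hole at its underside (plate x = +27, y = -42 mm): round, straight through, 14 mm across. Belongs over pin_right.
- hole_left (a point): Centre of the plate's +y hole at its underside (plate x = +27, y = +42 mm), 14 mm across. Belongs over pin_left.
- repeater: Loose white wireless repeater lying on the desk beyond the ledge, body 75 by 105 by 28 mm with four rod antennas reaching 145 mm to its +x. Origin under the centre of its body. Leave alone.
- plug: Loose white plug adapter, 48 mm square, 32 mm tall, with three 14 mm brass prongs pointing up, on the desk off the fixture's +y end. Origin under its centre. Leave alone.
- screwjar: Loose little glass jar with a blue lid, 48 mm across, 55 mm tall, on the desk beyond the ledge. Origin under its centre. Leave alone.
- driver: Loose orange-handled screwdriver, 170 mm long, lying on the desk off the fixture's -y end. Leave alone.
Not all that is in view belongs to the job. What is meant by the plate is not black, red or turquoise, and is the smaller of those in its own colour.

How it is judged:
By the outcome, as a careful person would: the job done as asked, in the order asked, and still so for the second after the job is handed in, with the robot touching nothing.
It also fails if it takes over 38 s, if anything falls off the work surface, if the arm or the gripper's body presses on something with over 40 N, if the wrist force passes 120 N, or if a joint passes its speed limit or range.

## Working session

There is one attempt and no reset: what is moved stays moved. The work goes in short steps, each a Python script; the robot and the scene stay as the last script left them, time stands still between calls to the robot, and variables do not carry over. Pictures are saved under pics/ and viewed, at most 10 in all, crops included, and the job is handed in when it is done.

```bash
mkdir -p pics; ls; cat > h.py <<'E'
import numpy as np, cv2
from bench import arm
def snap(name,fn):
    s=arm.get_state(); im,d=arm.read_camera(name); cv2.imwrite(f'pics/{fn}.png',im[:,:,::-1]); 
    np.savez(f'pics/{fn}.npz',d=d,p=s['position'],q=s['orientation'],im=im); return im,d
def pts(name,d):
    m=arm.camera_model(name);K=np.array(m['camera_matrix'])
    v,u=np.mgrid[:480,:640]
    P=np.stack([(u-K[0,2])*d/K[0,0],(v-K[1,2])*d/K[1,1],d],-1)
    return P@np.array(m['rotation']).T+np.array(m['origin'])
E
python3 - <<'E'
from h import *
for n in('scene','side'):
    snap(n,n+'0'); m=arm.camera_model(n); print(n,m)
s=arm.get_state();print(s['t'],s['position'],s['orientation'])
E
```

```text
pics
scene {'camera_matrix': array([[587.64895303,   0.        , 314.66857808],
       [  0.        , 587.64895303, 249.81718607],
       [  0.        ,   0.        ,   1.        ]]), 'origin': array([1.20294396, 0.7244677 , 1.18025632]), 'rotation': array([-0.13048321,  0.33047819,  0.87418424, -0.3309988 ])}
side {'camera_matrix': array([[484.42314701,   0.        , 319.15077663],
       [  0.        , 484.42314701, 229.29362046],
       [  0.        ,   0.        ,   1.        ]]), 'origin': array([ 0.06522897, -0.60811477,  0.76255527]), 'rotation': array([-0.38251829,  0.8597347 , -0.31307488,  0.12853062])}
0.1 [0.16737171 0.65331816 0.20732025] [-4.99414648e-05  1.25052331e-01  9.92149798e-01 -8.31236054e-04]
```

View pics/scene0.png

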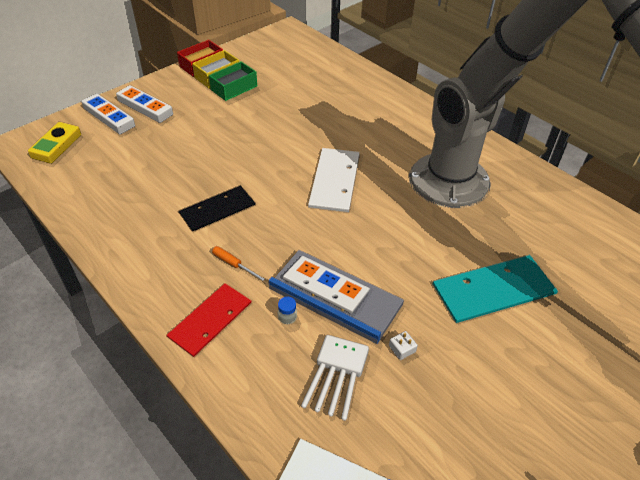

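View pics/side0.png

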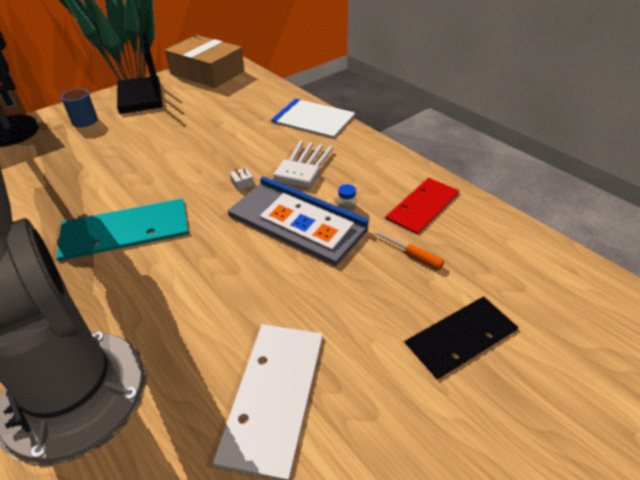

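The scene view shows the plate at about px (328,282) on the grey fixture, with the blue ledge running from (270,282) to (380,337). The jar is at (287,308), the repeater at (343,355), the plug at (403,345) and the driver at (235,262). Next I'll measure them.

```bash
cat >> h.py <<'E'
from scipy.spatial.transform import Rotation as R
def pts(name,d):
    m=arm.camera_model(name);K=np.array(m['camera_matrix'])
    v,u=np.mgrid[:480,:640]
    P=np.stack([(u-K[0,2])*d/K[0,0],(v-K[1,2])*d/K[1,1],d],-1)
    q=np.array(m['rotation']); return P@R.from_quat(q[[1,2,3,0]]).as_matrix().T+np.array(m['origin'])
def masks(im):
    h=cv2.cvtColor(im,cv2.COLOR_RGB2HSV).astype(int);H,S,V=h[...,0],h[...,1],h[...,2]
    return dict(blue=(abs(H-110)<12)&(S>140)&(V>50),orange=(abs(H-9)<8)&(S>200)&(V>150),white=(S<40)&(V>170),grey=(S<60)&(V>60)&(V<150))
E
python3 - <<'E'
from h import *
rois={'scene':(245,345,255,410),'side':(172,268,225,372)}
for n,(a,b,c,e) in rois.items():
    z=np.load(f'pics/{n}0.npz');im,d=z['im'],z['d'];P=pts(n,d)
    for k,m in masks(im).items():
        mm=np.zeros_like(m);mm[a:b,c:e]=m[a:b,c:e];mm&=d>0
        N,L,st,ce=cv2.connectedComponentsWithStats(mm.astype(np.uint8))
        for i in range(1,N):
            if st[i,4]<50: continue
            X=P[L==i];X=X[abs(X[:,2]-np.median(X[:,2]))<.02]
            r=cv2.minAreaRect((X[:,:2]*1000).astype(np.float32))
            print(n,k,st[i,4],ce[i].round(),'mean',X.mean(0).round(4),'z',np.percentile(X[:,2],[5,95]).round(4),'rect',np.round(r[0],1),np.round(r[1],1),round(r[2],1))
E
```

```text
scene blue 192 [328. 279.] mean [0.5545 0.0621 0.0311] z [0.0271 0.0356] rect [553.6  62.2] [43.4 43.5] 14.2
scene blue 957 [326. 308.] mean [0.6219 0.1234 0.0324] z [0.0216 0.0392] rect [622.4 115.1] [ 19.6 309.7] 16.3
scene blue 257 [287. 305.] mean [0.6945 0.0685 0.0531] z [0.0428 0.0586] rect [692.5  65.8] [45.4 41.1] 22.2
scene orange 168 [308. 269.] mean [0.572  0.0034 0.0313] z [0.0269 0.0357] rect [572.    2.7] [43.8 40.8] 16.2
scene orange 179 [350. 289.] mean [0.5364 0.1217 0.0306] z [0.0264 0.0345] rect [536.7 120.9] [42.6 42.4] 15.8
scene white 1388 [325. 285.] mean [0.5726 0.0706 0.0322] z [0.0263 0.0374] rect [566.   65.3] [ 94.8 200.9] 16.5
scene white 201 [338. 341.] mean [0.6602 0.21   0.0274] z [0.0231 0.0308] rect [656.2 221.4] [27.5 83.8] 33.2
scene white 95 [398. 340.] mean [0.5553 0.3026 0.032 ] z [0.0278 0.0359] rect [556.4 305.5] [36.5 29.2] 79.1
scene grey 2259 [355. 298.] mean [0.5391 0.1406 0.02  ] z [0.0151 0.0259] rect [552.9  93.9] [125.3 311.8] 16.2
scene grey 54 [278. 291.] mean [ 0.6642 -0.0048  0.0117] z [0.0024 0.0191] rect [662.8  -0.8] [ 5.4 67. ]
[... 944 characters left out ...]
0.0323] rect [553.2 304.2] [29.9 24.1] 75.3
side white 238 [297. 175.] mean [0.6566 0.2195 0.0264] z [0.0241 0.029 ] rect [655.4 229.4] [41.  97.8] 32.5
side white 1456 [309. 218.] mean [0.5711 0.0646 0.0307] z [0.0259 0.0348] rect [562.8  72.1] [ 92.9 213.9] 16.6
side grey 276 [295. 181.] mean [0.6472 0.2141 0.0148] z [0.0036 0.024 ] rect [649.3 220.6] [ 54.7 122.2] 51.6
side grey 157 [243. 183.] mean [0.5381 0.2927 0.0165] z [0.004  0.0281] rect [534.9 295.9] [28.4 53.1] 46.8
side grey 2388 [289. 222.] mean [0.5361 0.0967 0.0191] z [0.0164 0.0225] rect [551.5 103.3] [131.7 330.6] 16.2
side grey 76 [347. 206.] mean [0.6771 0.0489 0.0186] z [0.0056 0.0287] rect [672.3  54.4] [23.2 54.3] 60.7
```

```bash
cat >> h.py <<'E'
O=np.array([.5702,.0988]);YAW=np.deg2rad(16.35)
def W(x,y,z): c,s=np.cos(YAW),np.sin(YAW); return np.array([O[0]+c*x-s*y,O[1]+s*x+c*y,z])
def F(p): c,s=np.cos(YAW),np.sin(YAW); d=np.asarray(p)[...,:2]-O; return np.stack([c*d[...,0]+s*d[...,1],-s*d[...,0]+c*d[...,1]],-1)
def down(a): # tool y along fixture-frame angle a from world: y=(-sin,cos)
    t=YAW+a; y=np.array([-np.sin(t),np.cos(t),0]);z=np.array([0,0,-1.]);x=np.cross(y,z)
    q=R.from_matrix(np.stack([x,y,z],1)).as_quat(); return q[[3,0,1,2]]
def wpts(f):
    z=np.load(f'pics/{f}.npz');m=arm.camera_model('wrist');K=np.array(m['camera_matrix']);d=z['d'];M=np.array(m['mount'])
    v,u=np.mgrid[:480,:640];P=np.stack([(u-K[0,2])*d/K[0,0],(v-K[1,2])*d/K[1,1],d],-1)
    P=P@M[:3,:3].T+M[:3,3]; return P@R.from_quat(z['q'][[1,2,3,0]]).as_matrix().T+z['p'],z['im'],d
E
python3 - <<'E'
from h import *
p=W(-.085,-.03,.28)
for a in(0,np.pi): print(a,arm.ik(p,down(a)),arm.ik(W(0,-.15,.1),down(a+np.pi/2)))
print(arm.camera_model('wrist')['mount'])
a=0 if arm.ik(p,down(0)) is not None else np.pi
arm.movep(p,down(a)); snap('wrist','w1'); print(arm.get_state()['t'],arm.get_state()['joint_pos'])
E
```

```text
0 [-0.72528774  0.11435966  0.56207669  1.90510678 -0.06696588  1.14045205
  1.71796716] [-0.80556917  0.92281505  1.265204    1.85129173 -0.97674084  1.16190729
 -2.04060534]
3.141592653589793 [-1.03316628  0.13966526  0.92086615  1.91873313 -0.12223157  1.14083869
 -1.35129464] [-0.51347081  0.58475437  0.67463537  1.83515753 -0.46209896  0.88411459
  0.66593096]
[[-6.51057346e-04 -9.50655249e-01 -3.10248566e-01  7.87174238e-02]
 [ 9.99999582e-01 -4.19642018e-04 -8.12645775e-04 -1.06006434e-04]
 [ 6.42352637e-04 -3.10248966e-01  9.50655125e-01 -1.65786096e-01]
 [ 0.00000000e+00  0.00000000e+00  0.00000000e+00  1.00000000e+00]]
2.6167 [-0.72599729  0.11480111  0.56113189  1.90485167 -0.06702585  1.14038819
  1.71773303]
```

View pics/w1.png

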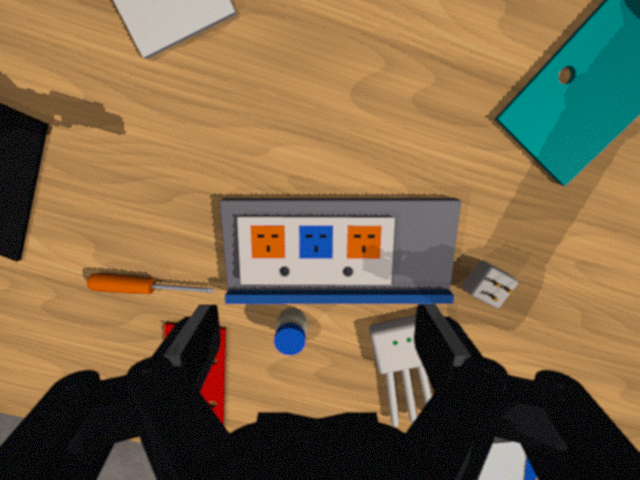

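The wrist view shows the plate corners at about (238,218), (392,217), (393,284) and (240,285). The holes are at (284,271) and (348,271), and the ledge's inner edge runs from (227,292) to (453,291). The driver tip is at (213,290).

```bash
python3 - <<'E'
from h import *
P,im,d=wpts('w1')
def near(m,a,b,c,e):
    mm=np.zeros_like(m);mm[a:b,c:e]=m[a:b,c:e];return mm&(d>0)
M=masks(im)
h=cv2.cvtColor(im,cv2.COLOR_RGB2HSV);print(h[225,300],h[280,430],h[210,230])
for k,roi in (('blue',(287,308,215,465)),('white',(208,290,228,400)),('blue',(220,262,290,340)),('orange',(220,265,245,295)),('orange',(220,265,340,390))):
    mm=near(M[k],*roi);X=P[mm];f=F(X)*1000;r=cv2.minAreaRect(f.astype(np.float32))
    print(k,mm.sum(),np.median(X[:,2]).round(4),'rect fix',np.round(r[0],1),np.round(r[1],1),round(r[2],2),'mean',f.mean(0).round(1))
for u,v in((238,218),(392,217),(392,283),(240,284),(284,271),(348,271),(228,293),(450,292),(223,201),(457,201),(213,290)): print((u,v),F(P[v,u]).round(4),P[v,u,2].round(4))
E
```

```text
[115  61 183] [150  11  91] [170   7 111]
blue 2130 0.0357 rect fix [52.1 -0.1] [306.6  14.8] 89.99 mean [51.3 -0.9]
white 5984 0.0325 rect fix [ -9.6 -31.6] [199.8  97.4] 89.97 mean [ -9.7 -35.1]
blue 998 0.031 rect fix [-27.  -31.7] [41.8 40.5] 0.25 mean [-27.1 -31.6]
orange 884 0.0311 rect fix [-27.7 -93.6] [40.9 40.3] 89.64 mean [-27.4 -93.4]
orange 888 0.031 rect fix [-26.5  30.5] [40.8 40.6] 89.78 mean [-26.6  30.5]
(238, 218) [-0.0575 -0.1304] 0.0272
(392, 217) [-0.0588  0.0659] 0.0265
(392, 283) [0.0366 0.0739] 0.02
(240, 284) [ 0.0379 -0.1358] 0.0208
(284, 271) [ 0.019  -0.0747] 0.0193
(348, 271) [0.019  0.0127] 0.0193
(228, 293) [ 0.0461 -0.1503] 0.0318
(450, 292) [0.0463 0.1523] 0.0278
(223, 201) [-0.0776 -0.1502] 0.018
(457, 201) [-0.0778  0.1496] 0.0182
(213, 290) [ 0.0568 -0.1806] 0.0011
```

```bash
cat >> h.py <<'E'
f0=None
def force():
    w=np.array(arm.get_state()['wrist_force']);return w
def push(path,z,lim,v,f0,ax):
    "step along fixture-frame points until the force along ax (fixture) exceeds lim"
    u=(W(*ax,0)-W(0,0,0))
    for p in path:
        arm.servo_line(W(*p,z),v=v)
        w=force()-f0
        if abs(w@u)>lim or abs(w[2])>12: break
    return p,w,w@u
E
python3 - <<'E'
from h import *
s=arm.get_state();print(s['opening'])
arm.servo_line(W(-.087,-.0315,.04),v=.3); arm.hold(.1); f0=force(); print('f0',f0)
for z in (.025,.018,.014,.0105):
    arm.servo_line(W(-.087,-.0315,z),v=.06); w=force()-f0; print(z,w.round(2))
    if abs(w[2])>4: z+=.002; arm.servo_line(W(-.087,-.0315,z)); break
arm.servo_line(W(-.073,-.0315,z),v=.06)
print(push([(x,-.0315) for x in np.arange(-.071,-.0485,.0015)],z,6,.03,f0,(1,0)))
s=arm.get_state();print(s['t'],F(s['position']),s['position'][2])
np.save('f0.npy',f0); snap('wrist','w2'); snap('side','s2')
cv2.imwrite('pics/s2c.png',cv2.resize(cv2.imread('pics/s2.png')[150:290,200:400],None,fx=4,fy=4)) 
E
```

```text
0.08534311487227922
f0 [0.41263814 0.21240888 0.68403706]
0.025 [-1.29 -0.32 -0.57]
0.018 [ 0.87  0.44 -0.33]
0.014 [-0.5   0.39 -0.6 ]
0.0105 [-0.77 -0.25 -0.19]
((np.float64(-0.049999999999999975), -0.0315), array([-0.80309459, -0.18673491, -1.07091341]), np.float64(-0.8231841065253547))
8.9667 [-0.04986747 -0.03151108] 0.01049503309866498
```

View pics/s2c.png

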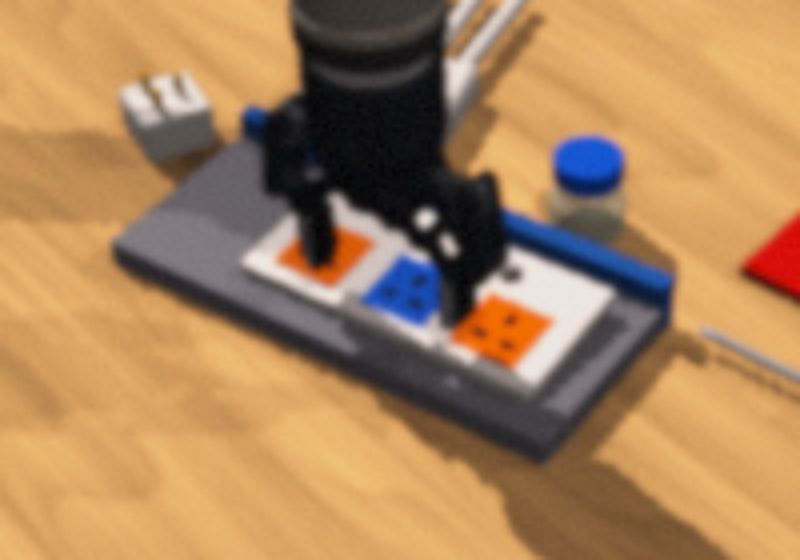

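```bash
python3 - <<'E'
from h import *
z=np.load('pics/s2.npz');P=pts('side',z['d'])
for cu,cv_ in((320,262),(318,250),(315,235),(457,315),(458,300),(460,285)):
    u,v=200+cu//4,150+cv_//4;print((u,v),F(P[v,u]).round(4),P[v,u,2].round(4))
P,im,d=wpts('w2');M=masks(im)
im2=cv2.cvtColor(im,cv2.COLOR_RGB2BGR);cv2.imwrite('pics/w2v.png',im2)
for k in('orange',):
    N,L,st,ce=cv2.connectedComponentsWithStats((M[k]&(d>0)).astype(np.uint8))
    for i in range(1,N):
        if st[i,4]>200: X=P[L==i];print(k,st[i],F(X).mean(0).round(4),X[:,2].mean())
E
```

```text
(280, 215) [-0.0521  0.0143] 0.0486
(279, 212) [-0.0571  0.0121] 0.0621
(278, 208) [-0.0617  0.0099] 0.078
(314, 228) [-0.0559 -0.0821] 0.0594
(314, 225) [-0.0571 -0.0832] 0.0695
(315, 221) [-0.056  -0.0854] 0.0812
orange [148 305  44  47 824] [-0.0391 -0.108 ] 0.030884641449722354
orange [ 205  305   35   77 1666] [-0.0244 -0.0778] 0.031279041084491074
orange [ 397  305   32   77 1384] [-0.0237  0.0142] 0.031443346121407374
orange [ 437  305   53   50 1190] [-0.0398  0.0434] 0.02996930799070642
```

View pics/w2.png

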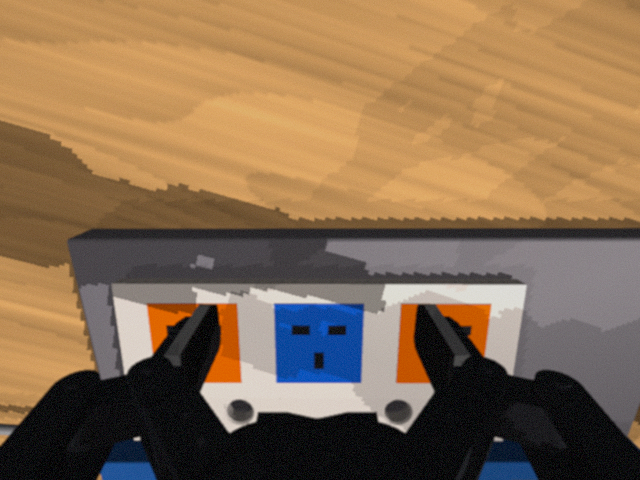

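The open fingers rode over the plate: the fingertips show at (205,308) and (430,308), above it, and the plate's near edge at row 283 hasn't moved. I'll retreat and push with closed fingers, because the TCP height is exact when they're shut.

```bash
python3 - <<'E'
from h import *
s=arm.get_state();t=s['t'];x0,y0=F(s['position'])
arm.servo_line(W(x0,y0,.05),v=.15); arm.servo_line(W(-.087,-.0315,.05),v=.2); arm.move_gripper(0); arm.hold(.1)
f0=force();np.save('f0.npy',f0)
for z in (.03,.0255,.0225):
    arm.servo_line(W(-.087,-.0315,z),v=.06); w=force()-f0; print(z,w.round(2))
    if abs(w[2])>4: z+=.002; arm.servo_line(W(-.087,-.0315,z)); break
arm.servo_line(W(-.074,-.0315,z),v=.06)
print(push([(x,-.0315) for x in np.arange(-.072,-.0505,.0015)],z,6,.03,f0,(1,0)))
s=arm.get_state();print(s['t']-t,s['t'],F(s['position']),s['position'][2],s['opening'])
snap('wrist','w3')
E
```

```text
0.03 [-0.36  0.2  -1.01]
0.0255 [-0.6   0.36  0.37]
0.0225 [ 0.91  0.46 -0.48]
((np.float64(-0.050999999999999976), -0.0315), array([-0.40737059,  0.68773227, -0.26117172]), np.float64(-0.19729700984911694))
6.7166 15.7833 [-0.05091843 -0.03149454] 0.022482883425554184 -8.539029803397987e-05
```

View pics/w3.png

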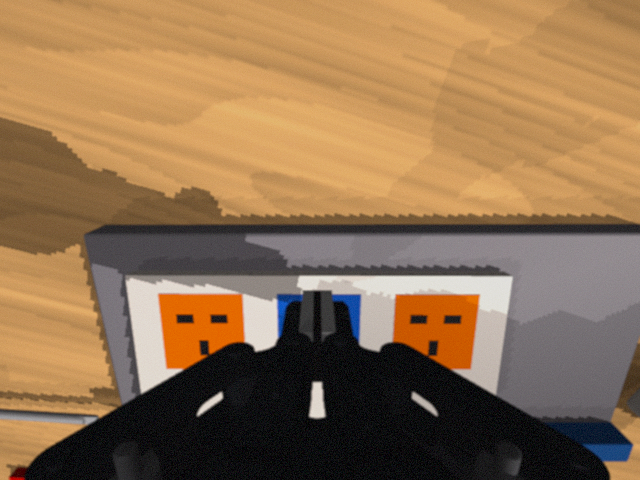

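```bash
python3 - <<'E'
from h import *
print(arm.camera_model('wrist')['camera_matrix'])
for n in('w2','w3'):
    P,im,d=wpts(n);z=np.load(f'pics/{n}.npz');print(n,z['p'],F(z['p']))
    for u,v in((180,284),(180,278),(300,286),(480,279),(180,250),(180,300),(318,292),(318,300),(318,310),(205,310)): print((u,v),im[v,u],F(P[v,u]).round(4),P[v,u,2].round(4))
    M=masks(im);f=F(P);ok=(d>0)&M['white']&(abs(P[...,2]-.028)<.006)&(f[...,0]<-.02)
    for yy in(-.11,-.07,-.03,0,.04):
        m=ok&(abs(f[...,1]-yy)<.004); print(yy,m.sum(),np.percentile(f[m][:,0],2).round(4) if m.any() else None)
E
```

```text
[[338.06536236   0.         316.83525177]
 [  0.         338.06536236 240.67815826]
 [  0.           0.           1.        ]]
w2 [0.53121967 0.05452532 0.01049503] [-0.04986747 -0.03151108]
(180, 284) [126 121 114] [-0.0584 -0.0982] 0.0278
(180, 278) [72 68 68] [-0.0581 -0.1012] 0.02
(300, 286) [141 134 126] [-0.0575 -0.0403] 0.0282
(480, 279) [73 67 66] [-0.058   0.0495] 0.0212
(180, 250) [71 69 73] [-0.0729 -0.0995] 0.0195
(180, 300) [139 130 128] [-0.0505 -0.0987] 0.0291
(318, 292) [144 134 128] [-0.0542 -0.0316] 0.0279
(318, 300) [223 216 209] [-0.0501 -0.0316] 0.0283
(318, 310) [ 12  71 162] [-0.046  -0.0316] 0.0308
(205, 310) [55 52 51] [-0.06   -0.0773] 0.0555
-0.11 0 None
-0.07 642 -0.0527
-0.03 82 -0.0519
0 924 -0.0573
0.04 301 -0.0582
w3 [0.53020656 0.05424535 0.02248288] [-0.05091843 -0.03149454]
(180, 284) [207 195 188] [-0.0544 -0.1029] 0.0291
(180, 278) [143 137 129] [-0.0575 -0.1028] 0.0284
(300, 286) [224 218 209] [-0.0529 -0.041 ] 0.0283
(480, 279) [226 224 219] [-0.057   0.0519] 0.0287
(180, 250) [76 76 78] [-0.0695 -0.1048] 0.0192
(180, 300) [227 103   0] [-0.0458 -0.1036] 0.0303
(318, 292) [16 11 14] [-0.0612 -0.0317] 0.0517
(318, 300) [21 21  9] [-0.0609 -0.0317] 0.0587
(318, 310) [27 24 25] [-0.0611 -0.0317] 0.0675
(205, 310) [231 108   0] [-0.0399 -0.0911] 0.0303
-0.11 189 -0.0566
-0.07 445 -0.048
-0.03 208 -0.0585
0 1022 -0.0578
0.04 282 -0.0584
```

The depth shows the closed fingertips end about 28 mm above the reported TCP: the finger's near face is at x=-61 mm with its lowest point at about z=0.05, while the TCP is at 0.0225. That explains why nothing was touched. I'll check it with a gentle touch on the bare deck in front of the plate.

```bash
python3 - <<'E'
from h import *
s=arm.get_state();t=s['t']
arm.servo_line(W(-.079,-.0315,.0225),v=.12); arm.servo_line(W(-.079,-.0315,.004),v=.06)
t1=arm.get_state()['t'];print('approach',t1-t)
f0=force();L=[]
for z in np.arange(.003,-.0125,-.001):
    arm.servo_line(W(-.079,-.0315,z),v=.04); w=force()-f0; L.append((round(z,4),round(w[2],1)))
    if w[2]>3.5: break
s=arm.get_state();print(L,s['t']-t1,s['t'],s['position'][2]);np.save('f0.npy',f0)
snap('wrist','w4'); P,im,d=wpts('w4')
for v in range(240,300,5): print(v,im[v,310],F(P[v,310]).round(4),P[v,310,2].round(4))
E
```

```text
approach 0.8417000000000012
[(np.float64(0.003), np.float64(-0.2)), (np.float64(0.002), np.float64(-0.7)), (np.float64(0.001), np.float64(-0.1)), (np.float64(0.0), np.float64(0.1)), (np.float64(-0.001), np.float64(0.7)), (np.float64(-0.002), np.float64(0.6)), (np.float64(-0.003), np.float64(1.3)), (np.float64(-0.004), np.float64(13.3))] 2.0 18.675 -0.0030744448342731046
240 [227 173 105] [-0.1051 -0.0357] 0.0
245 [206 154  96] [-0.1027 -0.0357] 0.0008
250 [197 147  88] [-0.0998 -0.0357] 0.0003
255 [205 157  98] [-0.0971 -0.0357] 0.0004
260 [204 155  93] [-0.0948 -0.0357] 0.0016
265 [204 154  96] [-0.0912 -0.0358] -0.0005
270 [196 149  89] [-0.0893 -0.0358] 0.0017
275 [204 153  96] [-0.086  -0.0358] 0.0004
280 [154 116  72] [-0.0829 -0.0358] 0.0
285 [122  96  56] [-0.0807 -0.0358] 0.0014
290 [48 45 47] [-0.0888 -0.0354] 0.0236
295 [66 59 63] [-0.0899 -0.0352] 0.0306
```

The touch confirms it: the finger ends sit 23 mm behind the reported TCP, with the deck at TCP z of about -0.003. Pushing with that corrected height.

```bash
python3 - <<'E'
from h import *
f0=np.load('f0.npy');z=-.0005
arm.servo_line(W(-.079,-.0315,z),v=.05); t=arm.get_state()['t']
u=W(1,0,0)-W(0,0,0);L=[]
for x in [-.071,-.068,-.065,-.062,-.059]+list(np.arange(-.0575,-.047,.0015)):
    arm.servo_line(W(x,-.0315,z),v=.04); w=force()-f0; L.append((round(x*1e3,1),round(w@u,1),round(w[2],1)))
    if abs(w@u)>7: break
s=arm.get_state();print(L,s['t']-t,F(s['position']))
arm.servo_line(W(x-.012,-.0315,z),v=.1); arm.servo_line(W(x-.012,-.0315,.035),v=.2)
snap('wrist','w5');print(arm.get_state()['t'])
P,im,d=wpts('w5');M=masks(im)
h=cv2.cvtColor(im,cv2.COLOR_RGB2HSV)
N,L,st,ce=cv2.connectedComponentsWithStats((M['orange']&(d>0)).astype(np.uint8))
for i in range(1,N):
    if st[i,4]>200: X=P[L==i];print(st[i],F(X).mean(0).round(4),X[:,2].mean().round(4))
E
```

```text
[(-71.0, np.float64(0.3), np.float64(-0.3)), (-68.0, np.float64(0.2), np.float64(0.3)), (-65.0, np.float64(-0.5), np.float64(-0.9)), (-62.0, np.float64(-0.1), np.float64(0.5)), (-59.0, np.float64(-0.7), np.float64(-0.7)), (np.float64(-57.5), np.float64(-0.3), np.float64(0.3)), (np.float64(-56.0), np.float64(-1.4), np.float64(0.6)), (np.float64(-54.5), np.float64(-5.3), np.float64(2.9)), (np.float64(-53.0), np.float64(-7.3), np.float64(5.0))] 2.349999999999998 [-0.05541543 -0.03113723]
21.9667
[ 389  325   73   48 1870] [-0.0235  0.0355] 0.0305
[ 178  326   73   44 1802] [-0.0253 -0.0959] 0.0319
```

View pics/w5.png

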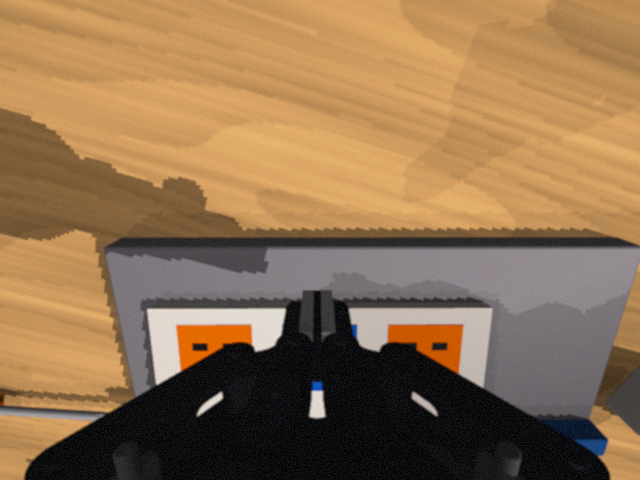

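```bash
python3 - <<'E'
from h import *
P,im,d=wpts('w5');f=F(P)
for u in(160,200,240,380,430,480):
    g=im[285:325,u].astype(int).sum(1); v=285+np.argmax(np.diff(g)); print(u,v,f[v+2,u].round(4),P[v+2,u,2].round(4))
for v in(330,345,360):
    for a,b in((120,175),(470,520)):
        r=im[v,a:b].astype(int).sum(1);k=a+np.argmax(abs(np.diff(r)));print(v,k,f[v,k+1 if a<200 else k-1].round(4))
E
```

```text
160 308 [-0.043  -0.1231] 0.0282
200 308 [-0.0429 -0.1   ] 0.028
240 308 [-0.0424 -0.077 ] 0.0272
380 307 [-0.0436  0.0043] 0.0282
430 307 [-0.0442  0.0329] 0.0293
480 307 [-0.0438  0.062 ] 0.0285
330 148 [-0.0296 -0.1316]
330 489 [-0.0307  0.0681]
345 150 [-0.0207 -0.1308]
345 487 [-0.02    0.0689]
360 152 [-0.0107 -0.1307]
360 486 [-0.0106  0.069 ]
```

The plate is square against the ledge (near edge about x=-44 mm, turn about 0) and 31 mm short along y. Next push is along the ledge.

```bash
python3 - <<'E'
from h import *
X=.003;z=.001
arm.servo_line(W(X,-.152,.035),v=.2); arm.servo_line(W(X,-.152,z),v=.08)
f0=force();t=arm.get_state()['t'];print(t,f0.round(1))
u=W(0,1,0)-W(0,0,0);L=[]
for y in [-.144,-.138,-.132,-.126,-.121]+list(np.arange(-.118,-.102,.002)):
    arm.servo_line(W(X,y,z),v=.04); w=force()-f0; L.append((round(y*1e3,1),round(w@u,1),round(w[2],1)))
    if abs(w@u)>8 or abs(w[2])>10: break
s=arm.get_state();print([tuple(map(float,l)) for l in L],s['t']-t,F(s['position']))
arm.servo_line(W(X,y-.012,z),v=.1); arm.servo_line(W(X-.06,y-.02,.15),v=.3)
snap('wrist','w6');print(arm.get_state()['t'])
E
```

```text
23.3833 [-0.4  0.4  0.9]
[(-144.0, -1.0, -0.5), (-138.0, -0.1, -0.6), (-132.0, 0.0, -1.0), (-126.0, 0.9, -1.2), (-121.0, -1.1, -0.6), (-118.0, -0.6, -0.1), (-116.0, -1.3, -0.8), (-114.0, -0.2, -0.5), (-112.0, -0.7, -0.7), (-110.0, -0.5, -0.9), (-108.0, -0.9, -1.6), (-106.0, -1.3, -0.8), (-104.0, -2.1, -0.6)] 3.525000000000002 [ 0.00292846 -0.10433078]
27.9083
```

View pics/w6.png

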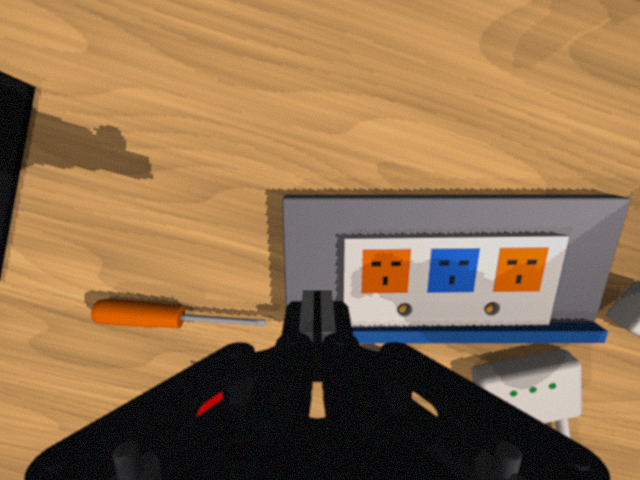

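The brass pins are visible inside the holes at (404,309) and (491,309), so the plate is nearly home. I'll check how flat it is and where it lies from the depth.

```bash
python3 - <<'E'
from h import *
P,im,d=wpts('w6');f=F(P);M=masks(im)
m=np.zeros_like(M['white']);m[236:326,345:566]=1
ok=m&(d>0)&(abs(P[...,2]-.03)<.012)&(M['white']|M['orange'])
A=np.c_[f[ok],np.ones(ok.sum())];c=np.linalg.lstsq(A,P[ok][:,2],rcond=None)[0];print('slopes deg',np.rad2deg(c[:2]).round(2),'z0',c[2].round(4))
r=cv2.minAreaRect((f[ok]*1000).astype(np.float32));print(r)
dk=(d>0)&M['grey'];dk[:200]=0;dk[230:]=0;dk[:,:300]=0;dk[:,600:]=0;print('deck z',np.median(P[dk][:,2]))
for a,b in((360,412),(495,547)):
    mm=M['orange'].copy();mm[:,:a]=0;mm[:,b:]=0;print(f[mm&(d>0)].mean(0).round(4))
I=cv2.resize(im[290:328,380:520,::-1],None,fx=5.5,fy=5.5,interpolation=cv2.INTER_CUBIC);cv2.imwrite('pics/w6c.png',I)
E
```

```text
slopes deg [-0.18 -0.02] z0 0.028
((-0.7895469665527344, 2.1631698608398438), (89.20394134521484, 199.9611358642578), 0.9913318157196045)
deck z 0.019945577978417603
[-0.0126 -0.0605]
[-0.014  0.063]
```

View pics/w6c.png

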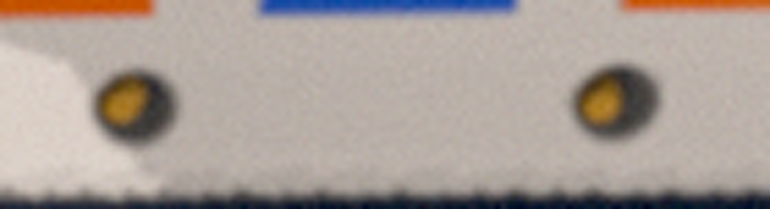

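The plate lies flat: tilt is about 0.2°, and its top is at 28 mm, which is 8 mm above the deck. Both pins stand inside the holes and the hand is clear, so I'm handing in.

```bash
python3 -c "
from h import *
print(arm.job_done(),arm.get_state()['t'])"
```

```text
the job is handed in; nothing more can be done
the job is handed in; nothing more can be done
```

The plate was nudged back against the ledge and along it until it dropped over both pins; it lies flat (about 0.2° tilt), the hand is clear, and I handed the job in at about 28 s.

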